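Load cover-glass cartons into the dry cabinet through its flap gate

ROBOT

A 6-joint arm with a two-finger parallel gripper is mounted at the origin on the work surface; the furniture and walls round the work are solid. World frame = base frame: x ahead of the robot, y to its left, z up, the work surface at z = 0. Lengths are in mm, angles in rad, forces in N, time in s.
With the tool pointing down it reaches from about 300 to 775 mm from the base axis. Payload 14.6 kg.
Tool frame: the origin (TCP) lies at the very end of the fingers, on their centre line; the grasp point (between the pads) lies 19 mm behind it (r.tcp_to_grasp is the distance from the TCP to the grasp point, in mm); z points along the fingers, y is the line along which they close (so a half turn about z gives the same grasp; the last joint's range is limited). The gripper opens to 85 mm and grips with 20 to 120 N. Pads are 22 mm wide; open, the fingers measure 114 mm over their backs; the gripper's body (76 mm by 85 mm) begins 54 mm behind the grasp point. The pads swing forward as they close: fully open they stand 13 mm farther back than shut.
Start: joints at [-1.212, 0.3, 1.521, -0, 1.321, -0.067], TCP at [227.169, -500.883, 231.281] pointing down, gripper open.
Joint ranges: [-3.03, 3.03], [-0.79, 2.21], [0.23, 2.52], [-1.04, 4.18], [0, 3.07], [-2.55, 2.55]. Speed limits (rad/s): [2.22, 2.22, 2.57, 3.14, 3.14, 3.14].

INTERFACE

Orientations are given as a unit quaternion [x, y, z, w].
In Python, from plant import r gives the robot as it stands.
- The arm moves only by the tool drive_tool, never from a script. Its argument "deltas" is a list of rows, each a list of 6 numbers: the shift along the world's x, y, z as a fraction of full scale, then the turn, a rotation vector about the world's x, y, z as a fraction of full scale. A call has 1 to 20 rows; each row is the pose to reach, as a shift and turn from the pose commanded when the call began; what a row does not reach only later rows make up. Full scale, the value 1, is 30 cm for a shift and 60 degrees for a turn. A row lasts 1/10 s, in which the tool goes at most 50 mm and 8.59 degrees, less where a joint would pass 70% of its speed; a pose out of reach is approached as far as the arm can. A call with a number of a shift or a turn outside -1 to 1 is refused whole. A call with a gripper value outside its range is refused whole. "jaw" is the opening, from 0 (shut) to 1 (fully open), set as the call begins (left out, the last holds). The fingers move at their own pace and stop on an object; "squeeze" is the grip in N (left out, the last holds). Time passes only in rows, so rows that repeat a pose let the fingers close. It gives the time, the measured TCP pose, the force, the opening and the grip force at its end, in the units of the state.
- r.get_state(): the state, without advancing time (a new reading comes with each control period).
- r.read_camera(name): name is "side" or "top" or "wrist"; returns a dict with "img" (480x640x3 uint8, red, green, blue), "camera_matrix" (3x3 intrinsics, pixels), "origin" and "attitude" of the camera in the world; the wrist camera has in their place "hand_eye" (4x4, takes a point from camera to tool coordinates, whose origin is the TCP and whose axes are the flange's). Camera axes: x right, y up, looking along -z (the intrinsics and any distortion apply to the point x, -y, -z); pixel columns grow to the right and rows downward; lengths in mm; the calibration is good to about 2 mm. A picture is of the moment at which its call begins: read the wrist's pose just before it. There is no depth.
- r.job_done(): hands the job in; it is judged then, once.
The state is a dict: "clock": time; "joints": joint angles; "qd": joint speeds; "joint_torque": joint torques, N m; "eef_pos": TCP position; "tcp_rot": TCP orientation; "force": force on the tool from outside, world axes, zero at the start; "torque": the same for the moment, N m; "opening": finger opening in mm; "finger_force": force on a finger pad.
Only numpy, scipy, OpenCV 4.12 (cv2) and the standard library are available. Lean on these libraries where they do the work, as an engineer would, in place of code of your own. Each camera call takes 0.05 s, during which the arm holds its last target. There are 200 camera calls.

TASK

Load the two stacked green-and-white cartons of cover glasses into the small white dry cabinet. One at a time, set each flat and end-on on its steel apron and push it through the hanging blue flap until it runs down the rollers inside and the flap falls shut behind it. Leave the jar, the dish and the two small bottles around them where they stand.

Things in the scene. Friction and masses are not known exactly. Their poses are not given: they have to be found in the camera images.
- carton_top_mid (a point): upper carton of the stack: closed white-and-green carton, 55 x 82 x 33 mm (its own x, y, z), 0.11 to 0.23 kg; this point is its centre; z is up, y is its long axis, grasp across x (55 mm). It lies loose, slightly askew, on the lower carton
- carton_low_mid (a point): lower carton of the stack, same make and size, lying on the worktop; this point is its centre, axes as for the other
- gate_sill (a point): middle of the gate's threshold, on the level steel floor, 78 mm above the worktop, of the white, fixed dry cabinet. Its x points through the gate into the cabinet, y across, z up. The opening is 62 mm wide between jambs (x = -8 to 4 mm) and 58 mm high. From x = 4 mm inward the lane, 68 mm wide, is a bed of free rollers falling 13 degrees to a stop at x = 225 mm; a carton runs down it by itself
- apron_mid (a point): middle of the open steel apron, the 96 mm wide, 4 mm thick level plate before the gate, x = -88 to -8 mm in the gate_sill's axes; this point at x = -45 mm, on its surface. Two upright guides, 18 mm high, stand on it and narrow from 100 mm apart at x = -37 mm to 62 mm at the gate
- header_mid (a point): middle of the grey upright front above the gate opening, 114 mm wide, from 58 to 122 mm above the threshold; its face is at x = -8 mm in the gate_sill's axes, and a round gauge and an orange-centred cap on it stand out to x = -20 mm, from 69 mm above the threshold up
- gate (a joint): blue flap of the cabinet, 64 mm wide, 55 mm long, 20 g, hinged along its upper edge 57 mm above the threshold and 8 mm inside the threshold. 0 = hanging shut; grows as its lower edge swings into the cabinet, to 1.35 rad; it cannot swing outward; it falls shut by its own weight when nothing holds it (no spring or latch), so it rests on a carton until that has rolled about 50 mm past the threshold
- white_jar_mid (a point): bystander, to be left alone: white screw-cap jar, 48 mm across, 65 mm tall; this point is its centre, half-way up
- dropper_bottle_mid (a point): bystander, to be left alone: dropper bottle with black bulb, 25 mm across, 70 mm tall; this point is its centre, half-way up
- oil_bottle_mid (a point): bystander, to be left alone: immersion-oil bottle with black cap, 22 mm across, 48 mm tall; this point is its centre, half-way up
- petri_dish_mid (a point): bystander, to be left alone: covered dish, 59 mm across, 14 mm tall; this point is its centre, half-way up

How it is judged (in metres and radians):
On the way, in this order (a step that is already met when the one before it is completed fails the run):
1. one carton lies wholly inside and the flap has fallen shut behind it (((x of carton_top_mid in the frame of gate_sill above 0.075 m and z of carton_top_mid in the frame of gate_sill between -0.045 and 0.014 m and angle between carton_top_mid's own z axis and vertical below 0.35 rad) or (x of carton_low_mid in the frame of gate_sill above 0.075 m and z of carton_low_mid in the frame of gate_sill between -0.045 and 0.014 m and angle between carton_low_mid's own z axis and vertical below 0.35 rad)) and value of joint gate below 0.06 rad), for 0.2 s.
2. the other carton lies wholly inside too and the flap has fallen shut again (x of each of carton_top_mid, carton_low_mid in the frame of gate_sill above 0.075 m and z of carton_top_mid in the frame of gate_sill between -0.045 and 0.014 m and angle between each of carton_top_mid, carton_low_mid's own z axis and vertical below 0.35 rad and z of carton_low_mid in the frame of gate_sill between -0.045 and 0.014 m and value of joint gate below 0.06 rad), for 0.2 s.
At the end, for the whole second after the job is handed in: both cartons lie right way up on the roller lane inside the cabinet (centre at least 75 mm past the threshold and from 14 mm above to 45 mm below its level, tilted less than 20 degrees) and the flap hangs shut (below 0.06 rad) (all of step 2); the robot touches nothing.
It fails at once if the white jar is shifted by more than 25 mm or tipped (distance of white_jar_mid from where it was at the start of the episode above 0.025 m or angle between white_jar_mid's own z axis and vertical above 0.5 rad).
It fails at once if the dropper bottle is shifted by more than 25 mm or tipped (distance of dropper_bottle_mid from where it was at the start of the episode above 0.025 m or angle between dropper_bottle_mid's own z axis and vertical above 0.5 rad).
It fails at once if the oil bottle is shifted by more than 25 mm or tipped (distance of oil_bottle_mid from where it was at the start of the episode above 0.025 m or angle between oil_bottle_mid's own z axis and vertical above 0.5 rad).
It fails at once if the petri dish is shifted by more than 25 mm or tipped (distance of petri_dish_mid from where it was at the start of the episode above 0.025 m or angle between petri_dish_mid's own z axis and vertical above 0.5 rad).
It also fails if it takes over 69 s, if anything falls off the work surface, if the arm or the gripper's body presses on something with over 40 N, if the wrist force passes 120 N, or if a joint passes its speed limit or range.

## Working session

There is one attempt and no reset: what is moved stays moved. The work goes in short steps, Python scripts to look and compute and a tool call to move; the robot and the scene stay as the last step left them, time stands still between calls to the robot, and variables do not carry over. Pictures are saved under pics/ and viewed, at most 10 in all, crops included, and the job is handed in when it is done.

Besides the shell and the picture viewer there is one more tool, called after "Request:" in YAML: its name, and indented under it one key for each argument. drive_tool: Moves the arm, as the interface text tells. Shift numbers are shares of 30 cm and turn numbers shares of 60 degrees, none past 1 either way. Its arguments: {"type":"object","properties":{"deltas":{"type":"array","items":{"type":"array","items":{"type":"number","minimum":-1,"maximum":1}}},"jaw":{"type":"number"},"squeeze":{"type":"number"}},"required":["deltas"]}

```bash
ls; mkdir -p pics; python3 - <<'E'
from plant import r
import cv2,json,numpy as np
for n in("side","top"):
    c=r.read_camera(n); cv2.imwrite(f"pics/{n}0.png",c["img"][:,:,::-1])
    print(n,c["camera_matrix"],c["origin"],c["attitude"],[k for k in c])
s=r.get_state();print(s["clock"],s["eef_pos"],s["tcp_rot"],s["opening"])
E
```

```text
pics
side [[527.85136958   0.         324.83401811]
 [  0.         527.85136958 240.91459983]
 [  0.           0.           1.        ]] [ 410.92876063 -746.39780454  591.93469141] [ 0.48974156 -0.03413885 -0.0481479   0.86986753] ['img', 'camera_matrix', 'origin', 'attitude']
top [[620.64407231   0.         325.13324598]
 [  0.         620.64407231 245.19970427]
 [  0.           0.           1.        ]] [328.51198937   1.20692441 985.93051109] [-0.05139001  0.0707628   0.71128464 -0.69744237] ['img', 'camera_matrix', 'origin', 'attitude']
0.1 [ 227.0913605  -500.68636069  230.76044547] [ 9.77417279e-01  2.11317674e-01 -9.48584651e-05 -5.43092623e-04] 85.50107752794324
```

View pics/side0.png

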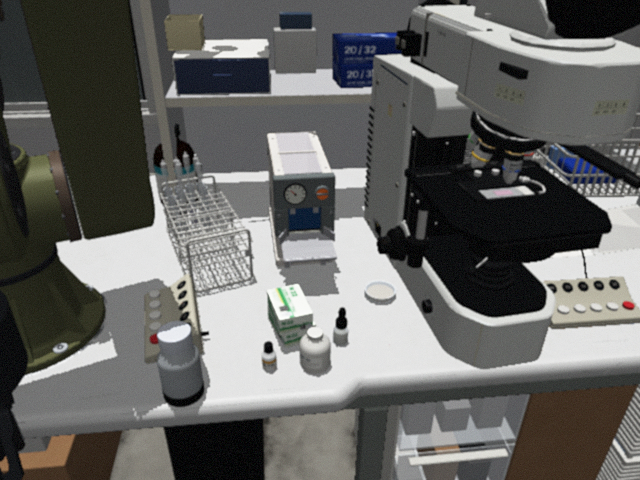

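View pics/top0.png

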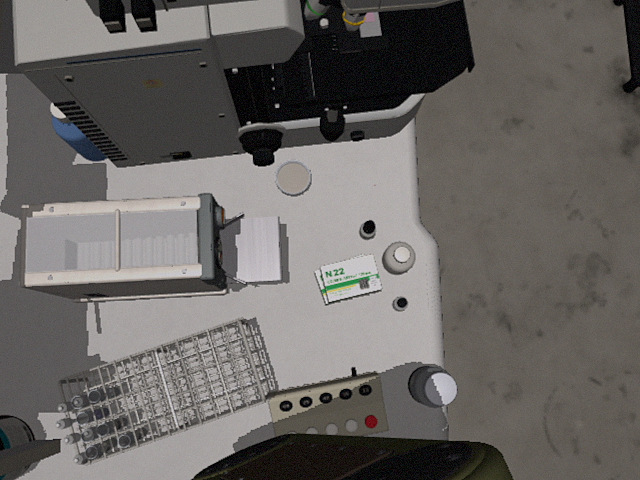

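The side view shows the cabinet, with its gate near (303,218), and the stack near (290,312). In the top view the apron is near (258,250), the stack near (350,280), the jar at (399,257), the dropper at (368,229), the oil bottle at (401,303) and the dish at (293,178). I'll enlarge both.

```bash
cat > h.py <<'E'
import numpy as np,cv2
from scipy.spatial.transform import Rotation as R
CAM={"side":(527.85136958,324.83401811,240.91459983,[410.92876063,-746.39780454,591.93469141],[0.48974156,-0.03413885,-0.0481479,0.86986753]),
"top":(620.64407231,325.13324598,245.19970427,[328.51198937,1.20692441,985.93051109],[-0.05139001,0.0707628,0.71128464,-0.69744237])}
def ray(n,u,v):
    f,cx,cy,o,q=CAM[n]; return np.array(o),R.from_quat(q).apply([(u-cx)/f,-(v-cy)/f,-1])
def at(n,u,v,z):
    o,d=ray(n,u,v); return (o+d*(z-o[2])/d[2]).round(1)
def proj(n,p):
    f,cx,cy,o,q=CAM[n]; c=R.from_quat(q).inv().apply(np.array(p)-o); return (cx-f*c[0]/c[2],cy+f*c[1]/c[2])
def crop(src,dst,x,y,w,h,k):
    cv2.imwrite(dst,cv2.resize(cv2.imread(src)[y:y+h,x:x+w],None,fx=k,fy=k,interpolation=cv2.INTER_CUBIC))
E
python3 - <<'E'
from h import *
crop("pics/top0.png","pics/topc.png",190,160,240,160,3.3)
crop("pics/side0.png","pics/sidec.png",240,180,170,190,3)
E
```

```text
(no output)
```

View pics/topc.png

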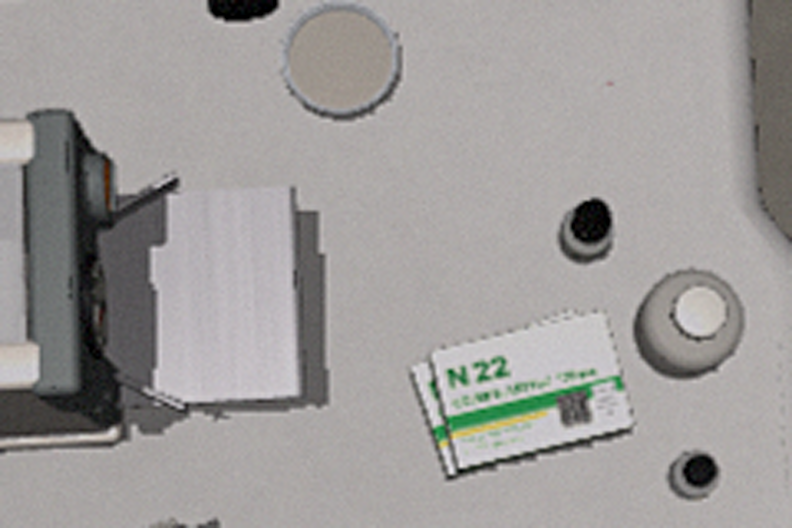

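View pics/sidec.png

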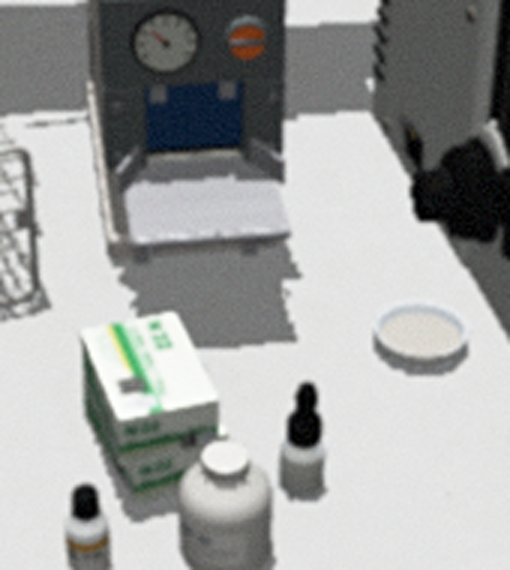

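The top crop shows the upper carton's top corners at (432,350), (605,309), (634,428) and (456,472), and the apron's outer edge from (295,187) to (302,399). The side crop shows the apron's outer corners at (131,243) and (288,236), and the flap's lower edge from (149,151) to (241,149).

```bash
python3 - <<'E'
from h import *
T=lambda u,v,z:at("top",190+u/3.3,160+v/3.3,z)
S=lambda u,v,z:at("side",240+u/3,180+v/3,z)
for nm,F,P,z in[("carT",T,[(432,350),(605,309),(634,428),(456,472)],66),("carS",S,[(82,330),(178,313),(217,402),(120,450)],66),
 ("apT",T,[(295,187),(302,399)],78),("apS",S,[(131,243),(288,236)],78),("flapS",S,[(149,151),(241,149)],80),
 ("hdrT",T,[(75,112),(97,385)],200),("hdrTb",T,[(28,112),(38,400)],200),("low T",T,[(411,368),(447,478)],33),("lowS front bottom",S,[(134,490),(190,472)],0),
 ("jarcap",T,[(700,312)],65),("jarb",T,[(688,330)],30),("dropb",T,[(586,235)],20),("dropT",T,[(592,218)],70),("oil",T,[(695,474)],30),("dish",T,[(342,60)],14)]:
    Q=np.array([F(*p,z) for p in P]);print(nm,Q.tolist(),Q.mean(0).round(1))
    if len(Q)==4:print("  yaw",np.degrees(np.arctan2(*(Q[1]+Q[2]-Q[0]-Q[3])[[1,0]])),np.linalg.norm(np.diff(Q,axis=0),axis=1))
    if len(Q)==2: d=Q[1]-Q[0];print("  dir",np.degrees(np.arctan2(d[1],d[0])),np.linalg.norm(d))
E
```

```text
carT [[457.5, -18.9, 66.0], [474.9, -98.1, 66.0], [420.2, -109.3, 66.0], [402.0, -28.5, 66.0]] [438.6 -63.7  66. ]
  yaw -77.45602665342793 [81.08884017 55.83484575 82.82439254]
carS [[405.4, -31.9, 66.0], [459.5, -21.3, 66.0], [473.8, -102.0, 66.0], [421.8, -134.6, 66.0]] [440.1 -72.4  66. ]
  yaw 22.154337365220908 [55.12866768 81.95718394 61.37393584]
apT [[531.4, 41.9, 78.0], [434.8, 39.7, 78.0]] [483.1  40.8  78. ]
  dir -178.69535270392157 96.62504851227757
apS [[436.3, 34.8, 78.0], [529.3, 33.1, 78.0]] [482.8  34.   78. ]
  dir -1.047225575626005 93.01553633667866
flapS [[453.2, 138.3, 80.0], [512.5, 135.1, 80.0]] [482.8 136.7  80. ]
  dir -3.088850535231118 59.38627787629059
hdrT [[535.7, 122.6, 200.0], [427.4, 113.2, 200.0]] [481.6 117.9 200. ]
  dir -175.03939116478972 108.70717547613872
hdrTb [[536.0, 141.0, 200.0], [422.1, 135.7, 200.0]] [479.  138.4 200. ]
  dir -177.33583190961477 114.02324324452447
low T [[453.7, -9.6, 33.0], [401.9, -25.3, 33.0]] [427.8 -17.4  33. ]
  dir -163.13853137695426 54.12698033328667
lowS front bottom [[429.3, -91.6, 0.0], [460.9, -80.2, 0.0]] [445.1 -85.9   0. ]
  dir 19.83739020454745 33.593451742861994
jarcap [[472.9, -141.7, 65.0]] [ 472.9 -141.7   65. ]
jarb [[469.8, -141.0, 30.0]] [ 469.8 -141.    30. ]
dropb [[518.4, -95.2, 20.0]] [518.4 -95.2  20. ]
dropT [[516.5, -93.2, 70.0]] [516.5 -93.2  70. ]
oil [[401.7, -141.4, 30.0]] [ 401.7 -141.4   30. ]
dish [[609.1, 21.2, 14.0]] [609.1  21.2  14. ]
```

Request:
drive_tool:
  deltas:
    - [0.36,0.71,0,0,0,0.65]
    - [0.36,0.71,0,0,0,0.65]
    - [0.36,0.71,0,0,0,0.65]
    - [0.36,0.71,0,0,0,0.65]
    - [0.36,0.71,0,0,0,0.65]
    - [0.36,0.71,0,0,0,0.65]
    - [0.36,0.71,0,0,0,0.65]
  jaw: 1
  squeeze: 40

```text
clock: 0.8
eef_pos: [335.4, -287.6, 231.3]
tcp_rot: [0.851, 0.526, -0.0, 0.0]
force: [0.3, 0.5, 0.2]
opening: 85.2
finger_force: 0.0
```

Request:
drive_tool:
  deltas:
    - [0.36,0.7,-0.24,0,0,0.65]
    - [0.36,0.7,-0.24,0,0,0.65]
    - [0.36,0.7,-0.24,0,0,0.65]
    - [0.36,0.7,-0.24,0,0,0.65]
    - [0.36,0.7,-0.24,0,0,0.65]
    - [0.36,0.7,-0.24,0,0,0.65]
    - [0.36,0.7,-0.24,0,0,0.65]

```text
clock: 1.5
eef_pos: [443.2, -78.3, 158.8]
tcp_rot: [0.627, 0.779, -0.0, -0.001]
force: [-0.0, -1.1, 0.5]
opening: 85.6
finger_force: 0.0
```

```bash
cat >> h.py <<'E'
def wr(r,name):
    s=r.get_state(); c=r.read_camera("wrist"); cv2.imwrite(name,c["img"][:,:,::-1])
    np.savez("w.npz",K=c["camera_matrix"],H=c["hand_eye"],p=s["eef_pos"],q=s["tcp_rot"])
    return s,c
def wat(u,v,z):
    d=np.load("w.npz");K,H=d["K"],d["H"];Rt=R.from_quat(d["q"])
    o=Rt.apply(H[:3,3])+d["p"]; k=Rt.apply(H[:3,:3]@[(u-K[0,2])/K[0,0],-(v-K[1,2])/K[1,1],-1])
    return (o+k*(z-o[2])/k[2]).round(1)
E
python3 - <<'E'
from plant import r
from h import *
s,c=wr(r,"pics/w1.png")
print(s["clock"],s["eef_pos"],R.from_quat(s["tcp_rot"]).as_matrix().round(3),c["hand_eye"].round(2),c["camera_matrix"])
E
```

```text
1.5 [443.2056559  -78.29720076 158.78318477] [[-0.214  0.977 -0.001]
 [ 0.977  0.214  0.   ]
 [ 0.    -0.001 -1.   ]] [[   0.      0.95    0.31   78.06]
 [   1.     -0.     -0.      0.39]
 [   0.      0.31   -0.95 -141.79]
 [   0.      0.      0.      1.  ]] [[362.7632594    0.         318.38472603]
 [  0.         362.7632594  236.35479966]
 [  0.           0.           1.        ]]
```

View pics/w1.png

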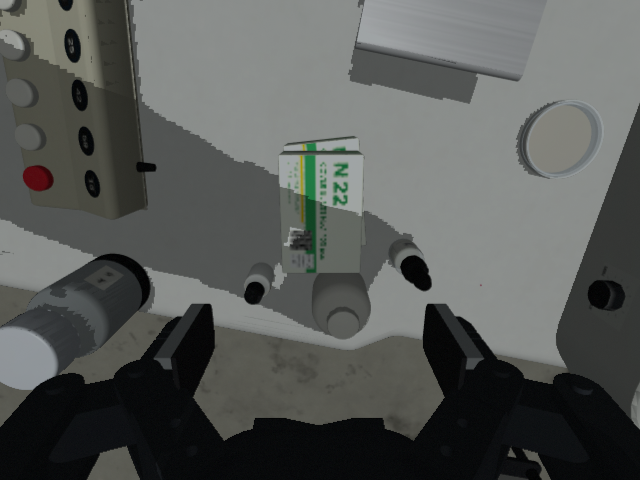

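The wrist view shows the upper carton's top corners at (279,153), (363,152), (360,272) and (283,272), the lower carton's far edge from (285,144) to (358,137), and the apron's outer edge from (356,44) to (521,77).

```bash
python3 - <<'E'
from h import *
Q=np.array([wat(*p,66) for p in[(279,153),(363,152),(360,272),(283,272)]]);print(Q.tolist(),Q.mean(0))
d=Q[0]+Q[1]-Q[2]-Q[3];print(np.degrees(np.arctan2(d[1],d[0])))
Q=np.array([wat(*p,33) for p in[(285,144),(358,137)]]);print(Q.tolist(),Q.mean(0))
Q=np.array([wat(*p,78) for p in[(356,44),(521,77)]]);print(Q.tolist(),Q.mean(0))
E
```

```text
[[406.7, -27.1, 66.0], [458.5, -15.1, 66.0], [477.1, -95.2, 66.0], [424.3, -106.8, 66.0]] [441.65 -61.05  66.  ]
102.76396714136503
[[406.9, -23.5, 33.0], [456.8, -7.6, 33.0]] [431.85 -15.55  33.  ]
[[438.5, 41.1, 78.0], [533.6, 44.8, 78.0]] [486.05  42.95  78.  ]
```

Request:
drive_tool:
  deltas:
    - [-0.003,0.007,-0.15,0,0,0]
    - [-0.003,0.007,-0.3,0,0,0]
    - [-0.003,0.007,-0.37,0,0,0]
    - [-0.003,0.007,-0.405,0,0,0]
    - [-0.003,0.007,-0.405,0,0,0]

```text
clock: 2.05
eef_pos: [441.9, -76.9, 37.4]
tcp_rot: [0.628, 0.779, -0.0, -0.001]
force: [0.3, 0.1, 0.0]
opening: 85.0
finger_force: 0.0
```

Request:
drive_tool:
  deltas:
    - [0,0,0,0,0,0]
    - [0,0,0,0,0,0]
    - [0,0,0,0,0,0]
    - [0,0,0,0,0,0]
    - [0,0,0,0,0,0]
    - [0,0,0,0,0,0]
    - [0,0,0,0,0,0]
    - [0,0,0,0,0,0]
  jaw: 0.5

```text
clock: 2.85
eef_pos: [443.1, -76.2, 39.3]
tcp_rot: [0.627, 0.779, 0.0, 0.001]
force: [-1.7, -1.2, 8.2]
opening: 54.7
finger_force: 42.0
```

Request:
drive_tool:
  deltas:
    - [0,0,0.05,0,0,0]
    - [0,0,0.15,0,0,0]
    - [0,0,0.3,0,0,0]
    - [0,0,0.3,0,0,0]

```text
clock: 3.25
eef_pos: [444.7, -76.4, 133.4]
tcp_rot: [0.627, 0.779, 0.002, 0.004]
force: [-0.1, -0.2, -1.0]
opening: 54.0
finger_force: 43.4
```

Request:
drive_tool:
  deltas:
    - [0.045,0.15,0,0,0,-0.06]
    - [0.09,0.3,0,0,0,-0.12]
    - [0.135,0.44,0,0,0,-0.19]
    - [0.135,0.44,0,0,0,-0.19]
    - [0.135,0.44,0,0,0,-0.19]

```text
clock: 3.75
eef_pos: [482.6, 56.7, 127.7]
tcp_rot: [0.7, 0.714, -0.0, 0.0]
force: [-0.2, -0.9, -1.1]
opening: 54.6
finger_force: 43.7
```

```bash
python3 - <<'E'
from plant import r
from h import *
s,c=wr(r,"pics/w2.png")
t=r.read_camera("top")["img"][:,:,::-1];d=r.read_camera("side")["img"][:,:,::-1]
k=lambda a:cv2.resize(a,(400,300),interpolation=cv2.INTER_AREA)
a=np.hstack([k(c["img"][:,:,::-1]),cv2.resize(t[160:310,200:400],(400,300))])
b=np.hstack([cv2.resize(d[190:340,240:440],(400,300)),np.zeros((300,400,3),np.uint8)])
cv2.imwrite("pics/m2.png",np.vstack([a,b]))
print(s["clock"],s["eef_pos"],R.from_quat(s["tcp_rot"]).as_matrix().round(3),s["opening"],s["finger_force"],s["force"])
E
```

```text
3.75 [482.60049303  56.6545867  127.72678102] [[-0.02  1.   -0.  ]
 [ 1.    0.02 -0.  ]
 [-0.   -0.   -1.  ]] 54.61832742077808 43.66912007331848 [-0.24857983 -0.88269663 -1.12362455]
```

View pics/m2.png

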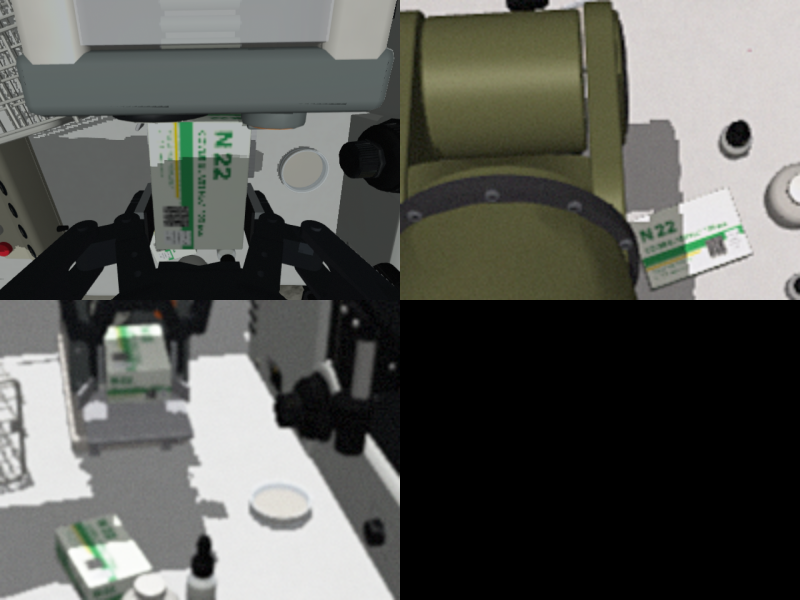

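The carton is held straight, with its front close under the gauge, and the lower carton is still in place. I'll back off slightly before lowering.

Request:
drive_tool:
  deltas:
    - [0,-0.03,0,0,0,0]
    - [0,-0.03,0,0,0,0]
    - [0,-0.03,-0.06,0,0,0]
    - [0,-0.03,-0.11,0,0,0]
    - [0,-0.03,-0.13,0,0,0]
    - [0,-0.03,-0.135,0,0,0]
    - [0,-0.03,-0.135,0,0,0]

```text
clock: 4.6
eef_pos: [483.0, 47.0, 87.7]
tcp_rot: [0.701, 0.713, 0.0, 0.0]
force: [-0.3, 0.4, -1.8]
opening: 54.5
finger_force: 43.7
```

```bash
python3 - <<'E'
from plant import r
from h import *
s,c=wr(r,"pics/w3.png")
d=r.read_camera("side")["img"][:,:,::-1]
a=np.hstack([cv2.resize(c["img"][:,:,::-1],(440,330),interpolation=cv2.INTER_AREA),cv2.resize(d[190:280,255:353],(360,330),interpolation=cv2.INTER_CUBIC)])
cv2.imwrite("pics/m3.png",a)
print(s["eef_pos"],s["force"])
E
```

```text
[482.97578614  47.02583343  87.66000688] [-0.25395066  0.41446724 -1.83566676]
```

View pics/m3.png

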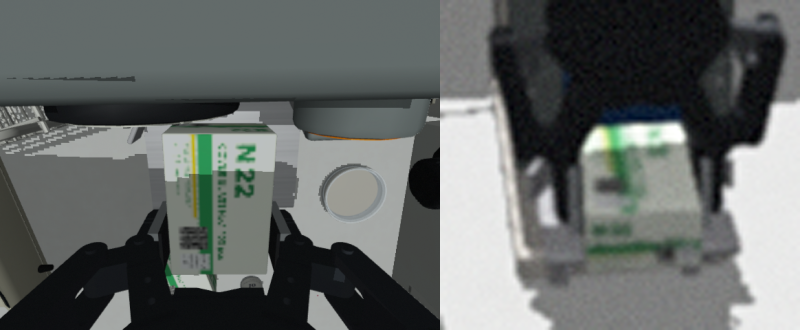

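```bash
python3 - <<'E'
from h import *
for p in[(166,132),(277,131),(266,275),(170,274)]:print(wat(p[0]*1.4545,p[1]*1.4545,114))
E
```

```text
[457.8 102.5 114. ]
[509.7 103.9 114. ]
[510.8  21.1 114. ]
[456.2  20.9 114. ]
```

Request:
drive_tool:
  deltas:
    - [0,0,-0.006,0,0,0]
    - [0,0,-0.011,0,0,0]
    - [0,0,-0.011,0,0,0]

```text
clock: 5.0
eef_pos: [482.9, 47.2, 84.3]
tcp_rot: [0.701, 0.713, 0.0, 0.0]
force: [-1.6, -1.3, 3.7]
opening: 54.4
finger_force: 44.3
```

Request:
drive_tool:
  deltas:
    - [0,0,0,0,0,0]
    - [0,0,0,0,0,0]
    - [0,0,0,0,0,0]
    - [0,0,0,0,0,0]
    - [0,0,0,0,0,0]
  jaw: 1

```text
clock: 5.5
eef_pos: [482.8, 47.2, 83.9]
tcp_rot: [0.701, 0.713, -0.0, -0.0]
force: [-0.4, 0.2, -0.2]
opening: 86.1
finger_force: 0.0
```

Request:
drive_tool:
  deltas:
    - [0,0,0.07,0,0,0]
    - [0,0,0.2,0,0,0]
    - [0,-0.12,0.25,0,0,0]
    - [0,-0.27,0.25,0.12,0,0]
    - [0,-0.27,0.25,0.26,0,0]
    - [0,-0.27,0.25,0.4,0,0]
    - [0,-0.27,0.25,0.54,0,0]
    - [0,-0.27,0.25,0.68,0,0]
    - [0,-0.27,0.25,0.75,0,0]
    - [0,-0.27,0.25,0.75,0,0]
    - [0,-0.27,0.25,0.75,0,0]
  jaw: 0

```text
clock: 6.6
eef_pos: [482.8, -33.9, 158.8]
tcp_rot: [0.648, 0.659, 0.272, -0.268]
force: [-0.5, 0.8, 0.8]
opening: -0.1
finger_force: 0.0
```

```bash
python3 - <<'E'
from plant import r
from h import *
s=r.get_state();print(s["clock"],s["eef_pos"],R.from_quat(s["tcp_rot"]).as_matrix().round(3),s["joints"])
c=r.read_camera("side")["img"][:,:,::-1]
d=r.read_camera("wrist")["img"][:,:,::-1]
cv2.imwrite("pics/m4.png",np.hstack([cv2.resize(c[150:350,230:430],(400,400)),cv2.resize(d,(400,300))[0:300].repeat(1,0) if 0 else cv2.copyMakeBorder(cv2.resize(d,(400,300)),0,100,0,0,0)]))
E
```

```text
6.6 [482.82728582 -33.91678735 158.83791992] [[-0.017  1.    -0.   ]
 [ 0.709  0.012  0.705]
 [ 0.705  0.012 -0.709]] [-0.4740798   0.41324957  1.73159199  0.68384528  1.45615091 -0.73660864]
```

View pics/m4.png

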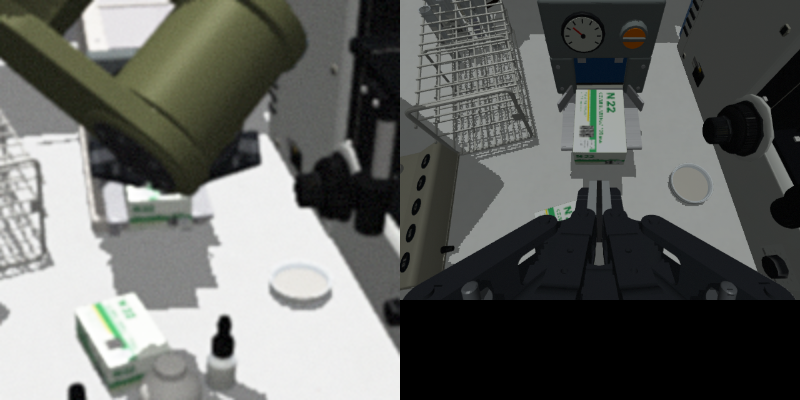

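The carton lies flat on the apron between the guides, in line with the gate and the closed fingers. Next I push it in.

Request:
drive_tool:
  deltas:
    - [0,0.05,-0.1,0,0,0]
    - [0,0.1,-0.2,0,0,0]
    - [0,0.1,-0.23,0,0,0]
    - [0,0.14,-0.23,0,0,0]
    - [0,0.18,-0.23,0,0,0]
    - [0,0.21,-0.23,0,0,0]
    - [0,0.24,-0.23,0,0,0]
    - [0,0.27,-0.23,0,0,0]
    - [0,0.3,-0.23,0,0,0]

```text
clock: 7.6
eef_pos: [483.0, 56.8, 90.4]
tcp_rot: [0.648, 0.659, 0.273, -0.268]
force: [0.9, -2.8, 1.8]
opening: -0.3
finger_force: 1.3
```

Request:
drive_tool:
  deltas:
    - [0,0.03,0,0,0,0]
    - [0,0.06,0,0,0,0]
    - [0,0.09,0,0,0,0]
    - [0,0.12,0,0,0,0]
    - [0,0.14,0,0,0,0]
    - [0,0.14,0,0,0,0]

```text
clock: 8.2
eef_pos: [482.5, 99.0, 89.8]
tcp_rot: [0.647, 0.659, 0.273, -0.269]
force: [0.1, -1.3, 0.8]
opening: -0.2
finger_force: 0.3
```

```bash
python3 - <<'E'
from plant import r
from h import *
s=r.get_state();print(s["clock"],s["eef_pos"],s["force"])
c=r.read_camera("top")["img"][:,:,::-1]
d=r.read_camera("wrist")["img"][:,:,::-1]
cv2.imwrite("pics/m5.png",np.hstack([cv2.resize(c[160:320,10:250],(360,240)),cv2.resize(d,(440,330))[:240]]))
E
```

```text
8.2 [482.47582228  99.02525137  89.81742325] [ 0.07694988 -1.31523922  0.81690956]
```

View pics/m5.png

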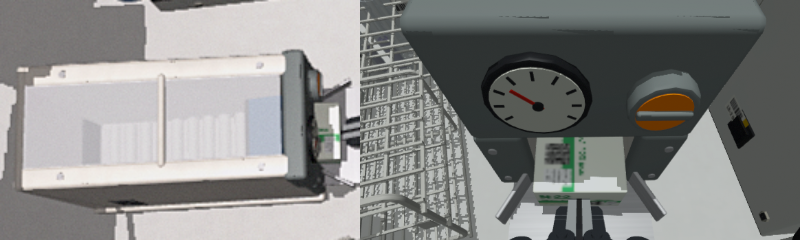

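The carton is well into the gate, with its rear near x=-20, so I'll push further.

Request:
drive_tool:
  deltas:
    - [0,0.025,0,0,0,0]
    - [0,0.05,0,0,0,0]
    - [0,0.07,0.005,0,0,0]
    - [0,0.07,0.005,0,0,0]

```text
clock: 8.7
eef_pos: [482.6, 120.0, 91.7]
tcp_rot: [0.647, 0.659, 0.273, -0.268]
force: [0.5, 0.1, -1.1]
opening: -0.0
finger_force: 0.0
```

```bash
python3 - <<'E'
from plant import r
from h import *
s=r.get_state();print(s["clock"],s["eef_pos"],s["force"])
c=r.read_camera("top")["img"][:,:,::-1]
d=r.read_camera("wrist")["img"][:,:,::-1]
cv2.imwrite("pics/m6.png",np.hstack([cv2.resize(c[160:320,10:250],(360,240)),cv2.resize(d,(440,330))[:240]]))
E
```

```text
8.7 [482.62194038 119.97453189  91.68467183] [ 0.49773532  0.051065   -1.10466262]
```

View pics/m6.png

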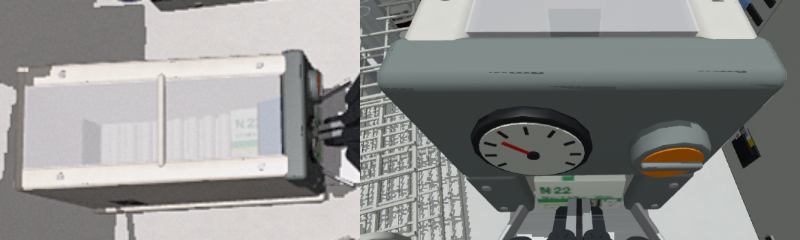

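The carton is through: I see its label through the lid, and the push force is zero. I'll withdraw and check with image code.

Request:
drive_tool:
  deltas:
    - [0,-0.08,0,0,0,0]
    - [0,-0.2,0,0,0,0]
    - [0,-0.35,0.05,0,0,0]
    - [0,-0.5,0.15,-0.14,0,0]
    - [0,-0.6,0.22,-0.28,0,0]
    - [0,-0.65,0.22,-0.42,0,0]
    - [0,-0.65,0.22,-0.56,0,0]
    - [0,-0.65,0.22,-0.7,0,0]
    - [0,-0.65,0.22,-0.75,0,0.0]
    - [0,-0.65,0.22,-0.75,0,0.1]
    - [0,-0.65,0.22,-0.75,0,0.1]
  jaw: 1

```text
clock: 9.9
eef_pos: [483.0, -75.5, 157.6]
tcp_rot: [0.666, 0.746, -0.014, -0.014]
force: [-0.2, -0.1, -0.0]
opening: 85.5
finger_force: 0.0
```

```bash
python3 - <<'E'
from plant import r
from h import *
s,c=wr(r,"pics/w7.png");print(s["clock"],s["eef_pos"],R.from_quat(s["tcp_rot"]).as_matrix().round(3),s["force"],s["opening"])
t=r.read_camera("top")["img"][:,:,::-1].copy();sd=r.read_camera("side")["img"][:,:,::-1].copy();cv2.imwrite("pics/t7.png",t);cv2.imwrite("pics/s7.png",sd)
def big(m,n,off=(0,0)):
    k,l,st,ce=cv2.connectedComponentsWithStats(m.astype(np.uint8))
    for i in np.argsort(-st[1:,4])[:n]+1:print("  ",(st[i]+[off[0],off[1],0,0,0]).tolist(),(ce[i]+off).round(1))
b=cv2.imread("pics/top0.png").astype(int)
print("cab diff");big((np.abs(t.astype(int)-b).sum(2)>50)[200:290,20:225],3,(20,200))
hs=cv2.cvtColor(t,cv2.COLOR_BGR2HSV)
print("cab green");big(cv2.inRange(hs,(45,40,60),(85,255,255))[200:290,20:225]>0,4,(20,200))
for n,im in(("s0",cv2.imread("pics/side0.png")),("s7",sd)):
    h=cv2.cvtColor(im,cv2.COLOR_BGR2HSV);print(n,"blue flap");big(cv2.inRange(h,(100,100,30),(125,255,255))[195:245,280:335]>0,2,(280,195))
h=cv2.cvtColor(c["img"][:,:,::-1].copy(),cv2.COLOR_BGR2HSV)
print("wrist green");big(cv2.inRange(h,(45,70,50),(85,255,255))>0,4)
E
```

```text
9.9 [482.98589039 -75.53818075 157.55466781] [[-0.114  0.993 -0.04 ]
 [ 0.994  0.114 -0.003]
 [ 0.002 -0.04  -0.999]] [-0.20725505 -0.0783994  -0.03335577] 85.48499534098221
cab diff
   [20, 200, 197, 90, 16530] [114.3 243.1]
   [214, 200, 11, 26, 183] [219.9 211.3]
   [217, 236, 7, 10, 28] [221.4 241.1]
cab green
   [221, 245, 3, 24, 33] [222.5 257.1]
   [221, 236, 2, 3, 4] [221.2 237. ]
   [221, 231, 2, 2, 3] [221.3 231.7]
   [221, 240, 1, 1, 1] [221. 240.]
s0 blue flap
   [288, 207, 33, 23, 607] [304.4 218.9]
s7 blue flap
wrist green
   [249, 141, 36, 106, 828] [264.7 185.9]
   [277, 143, 13, 13, 92] [283.3 148.9]
   [280, 160, 13, 11, 71] [286.2 164.9]
   [283, 171, 13, 11, 70] [288.5 176.1]
```

```bash
cat > loc.py <<'E'
from h import *
def wproj(P,d):
    K,H=d["K"],d["H"];Rt=R.from_quat(d["q"]); X=(Rt.inv().apply(np.asarray(P)-d["p"])-H[:3,3])@H[:3,:3]
    return np.stack([K[0,2]-K[0,0]*X[:,0]/X[:,2],K[1,2]+K[1,1]*X[:,1]/X[:,2]],1).astype(np.float32)
s=4
im=cv2.imread("pics/w1.png")
dst=np.float32([[0,0],[55*s,0],[55*s,82*s],[0,82*s]])
T=cv2.warpPerspective(im,cv2.getPerspectiveTransform(np.float32([(279,153),(363,152),(360,272),(283,272)]),dst),(55*s,82*s))
def locate(name,npz,z,c0):
    d=np.load(npz); im=cv2.imread(name); best=(-1,)
    for yaw in np.arange(95,116,0.5):
        a=np.radians(yaw);u=np.array([np.cos(a),np.sin(a),0]);v=np.array([np.sin(a),-np.cos(a),0]) # u long fwd, v image-right
        W,Hh=(90,120); c=np.array([*c0,z])
        P=[c+u*60-v*45,c+u*60+v*45,c-u*60+v*45,c-u*60-v*45]
        M=cv2.getPerspectiveTransform(wproj(P,d),np.float32([[0,0],[W*s,0],[W*s,Hh*s],[0,Hh*s]]))
        B=cv2.warpPerspective(im,M,(W*s,Hh*s)); m=cv2.matchTemplate(B,T,cv2.TM_CCOEFF_NORMED)
        _,q,_,l=cv2.minMaxLoc(m)
        if q>best[0]: best=(round(q,3),yaw,(c+u*(60-41-l[1]/s)+v*(l[0]/s+27.5-45)).round(1))
    return best
if __name__=="__main__":
    from plant import r
    d=np.load("w.npz");np.savez("w7.npz",**d)
    print(locate("pics/w7.png","w7.npz",33,(440,-57)))
    q=R.from_quat(d["q"])
    for yaw in (103,105,107):
        a=np.radians(yaw);Rt=np.array([[np.cos(a),np.sin(a),0],[np.sin(a),-np.cos(a),0],[0,0,-1]])
        print(yaw,((R.from_matrix(Rt)*q.inv()).as_rotvec(degrees=True)/60).round(3))
E
python3 loc.py
```

```text
(0.903, np.float64(108.5), array([444.2, -53.8,  33. ]))
103 [ 0.005 -0.038  0.108]
105 [ 0.005 -0.038  0.141]
107 [ 0.006 -0.037  0.174]
```

Request:
drive_tool:
  deltas:
    - [-0.118,0.027,0,0.006,-0.037,0.1]
    - [-0.118,0.027,-0.1,0.006,-0.037,0.199]
    - [-0.118,0.027,-0.25,0.006,-0.037,0.199]
    - [-0.118,0.027,-0.38,0.006,-0.037,0.199]
    - [-0.118,0.027,-0.46,0.006,-0.037,0.199]
    - [-0.118,0.027,-0.495,0.006,-0.037,0.199]
    - [-0.118,0.027,-0.495,0.006,-0.037,0.199]
  jaw: 1

```text
clock: 10.75
eef_pos: [446.9, -67.8, 8.3]
tcp_rot: [0.586, 0.81, -0.0, -0.001]
force: [0.7, -0.3, 0.3]
opening: 85.4
finger_force: 0.0
```

Request:
drive_tool:
  deltas:
    - [0,0,0,0,0,0]
    - [0,0,0,0,0,0]
    - [0,0,0,0,0,0]
    - [0,0,0,0,0,0]
    - [0,0,0,0,0,0]
    - [0,0,0,0,0,0]
    - [0,0,0,0,0,0]
    - [0,0,0,0,0,0]
  jaw: 0.5

```text
clock: 11.55
eef_pos: [448.2, -67.9, 10.4]
tcp_rot: [0.585, 0.811, 0.0, 0.001]
force: [-1.0, 0.1, 8.2]
opening: 54.3
finger_force: 42.0
```

Request:
drive_tool:
  deltas:
    - [0,0,0.05,0,0,0]
    - [0,0,0.15,0,0,0]
    - [0,0,0.3,0,0,0]
    - [0,0,0.367,0,0,0]
    - [0.04,0.13,0.367,0,0,-0.1]
    - [0.08,0.26,0.367,0,0,-0.2]
    - [0.12,0.36,0.367,0,0,-0.287]
    - [0.12,0.383,0.367,0,0,-0.287]
    - [0.12,0.383,0.367,0,0,-0.287]

```text
clock: 12.45
eef_pos: [483.3, 48.0, 119.5]
tcp_rot: [0.699, 0.715, 0.0, 0.0]
force: [-0.5, -0.5, -2.3]
opening: 54.0
finger_force: 43.5
```

Request:
drive_tool:
  deltas:
    - [0,0,-0.05,0,0,0]
    - [0,0,-0.08,0,0,0]
    - [0,0,-0.09,0,0,0]
    - [0,0,-0.09,0,0,0]

```text
clock: 12.85
eef_pos: [483.2, 46.7, 92.0]
tcp_rot: [0.7, 0.714, -0.0, -0.0]
force: [-0.5, 0.7, -0.6]
opening: 54.2
finger_force: 43.6
```

```bash
python3 - <<'E'
from plant import r
from loc import *
import loc
s,c=wr(r,"pics/w8.png");print(s["clock"],s["eef_pos"],s["force"])
d=np.load("w.npz");im=cv2.imread("pics/w8.png")
# green stripe mask on carton top + template
best=(-1,)
for yaw in np.arange(84,99,0.5):
    a=np.radians(yaw);u=np.array([np.cos(a),np.sin(a),0]);v=np.array([np.sin(a),-np.cos(a),0]);c=np.array([484,62,113])
    P=[c+u*60-v*45,c+u*60+v*45,c-u*60+v*45,c-u*60-v*45]
    B=cv2.warpPerspective(im,cv2.getPerspectiveTransform(wproj(P,d),np.float32([[0,0],[360,0],[360,480],[0,480]])),(360,480))
    _,q,_,l=cv2.minMaxLoc(cv2.matchTemplate(B,T,cv2.TM_CCOEFF_NORMED))
    if q>best[0]:best=(q,yaw,c+u*(19-l[1]/4)+v*(l[0]/4-17.5))
print(best)
E
```

```text
12.85 [483.16854646  46.65993442  91.95060855] [-0.47131115  0.71588443 -0.59751893]
(0.8324786424636841, np.float64(91.0), array([483.51316546,  61.24138803, 113.        ]))
```

Carton 2 is in the same spot as the first one was. I'll set it down, release it, and run the same back-off.

Request:
drive_tool:
  deltas:
    - [0,0,-0.006,0,0,0]
    - [0,0,-0.012,0,0,0]
    - [0,0,-0.012,0,0,0]

```text
clock: 13.2
eef_pos: [483.4, 47.2, 88.5]
tcp_rot: [0.7, 0.714, -0.0, 0.0]
force: [0.7, -0.3, -0.9]
opening: 54.6
finger_force: 43.5
```

Request:
drive_tool:
  deltas:
    - [0,0,0,0,0,0]
    - [0,0,0,0,0,0]
    - [0,0,0,0,0,0]
    - [0,0,0,0,0,0]
    - [0,0,0,0,0,0]
  jaw: 1

```text
clock: 13.7
eef_pos: [483.4, 47.2, 88.5]
tcp_rot: [0.7, 0.714, -0.0, 0.0]
force: [-0.0, 0.1, 1.4]
opening: 85.4
finger_force: 0.0
```

Request:
drive_tool:
  deltas:
    - [0,0,0.07,0,0,0]
    - [0,0,0.2,0,0,0]
    - [0,-0.12,0.25,0,0,0]
    - [0,-0.27,0.25,0.12,0,0]
    - [0,-0.27,0.25,0.26,0,0]
    - [0,-0.27,0.25,0.4,0,0]
    - [0,-0.27,0.25,0.54,0,0]
    - [0,-0.27,0.25,0.68,0,0]
    - [0,-0.27,0.25,0.75,0,0]
    - [0,-0.27,0.25,0.75,0,0]
    - [0,-0.27,0.25,0.75,0,0]
  jaw: 0

```text
clock: 14.8
eef_pos: [483.4, -33.9, 163.3]
tcp_rot: [0.647, 0.66, 0.272, -0.267]
force: [-0.2, 0.5, 0.6]
opening: 0.1
finger_force: 0.0
```

```bash
cat >> h.py <<'E'
def big(m,n,off=(0,0)):
    k,l,st,ce=cv2.connectedComponentsWithStats(m.astype(np.uint8))
    for i in np.argsort(-st[1:,4])[:n]+1:print("  ",(st[i]+[off[0],off[1],0,0,0]).tolist(),(ce[i]+off).round(1))
E
python3 - <<'E'
from plant import r
from h import *
s,c=wr(r,"pics/w9.png");print(s["clock"],s["eef_pos"],s["tcp_rot"])
t=r.read_camera("top")["img"][:,:,::-1].copy();cv2.imwrite("pics/t9.png",t)
h=cv2.cvtColor(c["img"][:,:,::-1].copy(),cv2.COLOR_BGR2HSV)
print("wrist blue");big(cv2.inRange(h,(100,100,30),(125,255,255))>0,3)
print("wrist green");big(cv2.inRange(h,(45,70,50),(85,255,255))>0,3)
h=cv2.cvtColor(t,cv2.COLOR_BGR2HSV)
print("top cab green");big(cv2.inRange(h,(45,15,60),(90,255,255))[205:285,25:215]>0,4,(25,205))
b=cv2.imread("pics/m6.png")
for x in range(30,220,15):print(x,t[225:270,x:x+15].mean((0,1)).round(),cv2.imread("pics/top0.png")[225:270,x:x+15].mean((0,1)).round())
E
```

```text
14.8 [483.40218562 -33.92389556 163.33845783] [ 0.64735614  0.65985145  0.27231262 -0.26715525]
wrist blue
   [446, 0, 24, 61, 158] [457.2  28.1]
wrist green
   [303, 147, 11, 100, 786] [308.9 189.1]
   [286, 134, 67, 7, 277] [314.5 137.6]
   [306, 97, 10, 19, 83] [311.5 107.3]
top cab green
   [165, 253, 17, 6, 64] [172.9 255.4]
   [209, 277, 5, 3, 6] [211.3 278. ]
   [168, 240, 1, 3, 3] [168. 241.]
   [176, 243, 2, 2, 3] [176.3 243.7]
30 [190. 187. 191.] [154. 151. 154.]
45 [191. 188. 192.] [154. 152. 155.]
60 [186. 182. 185.] [150. 147. 149.]
75 [198. 196. 199.] [160. 158. 161.]
90 [200. 199. 202.] [162. 160. 163.]
105 [194. 195. 201.] [157. 158. 162.]
120 [199. 198. 201.] [161. 160. 163.]
135 [203. 202. 205.] [164. 163. 166.]
150 [203. 202. 205.] [164. 163. 166.]
165 [203. 204. 204.] [165. 164. 168.]
180 [196. 189. 187.] [166. 166. 169.]
195 [144. 142. 138.] [118. 118. 117.]
210 [66. 67. 65.] [58. 57. 57.]
```

```bash
python3 - <<'E'
from h import *
print("band",[wat(u,137.6,86).tolist() for u in(286,320,353)])
print("stripe1",wat(311,116,111),wat(311,97,111))
print("stripe2",wat(308,147,111),wat(308,247,111), "rear2 base",wat(308,247,90))
for z in(85,95,105):print(z,at("top",164,250,z),at("top",182,256,z))
im=cv2.imread("pics/w9.png")
for v in range(60,300,4):print(v,im[v,290:345:18].tolist(),round(float(wat(318,v,111)[1])))
E
```

```text
band [[455.5, 131.4, 86.0], [484.0, 132.2, 86.0], [511.6, 132.9, 86.0]]
stripe1 [476.6 131.1 111. ] [476.1 151.6 111. ]
stripe2 [475.1 100.3 111. ] [477.3  19.  111. ] rear2 base [476.7  28.9  90. ]
85 [482.7 210.5  85. ] [473.3 184.2  85. ]
95 [481.  208.2  95. ] [471.7 182.2  95. ]
105 [479.3 205.9 105. ] [470.1 180.1 105. ]
60 [[8, 8, 58], [58, 62, 59], [7, 5, 5], [33, 33, 29]] 196
64 [[6, 8, 8], [58, 62, 59], [17, 18, 15], [32, 32, 28]] 191
68 [[58, 63, 60], [58, 62, 59], [33, 33, 29], [32, 31, 28]] 186
72 [[57, 62, 59], [59, 63, 60], [30, 30, 28], [31, 31, 28]] 181
76 [[58, 62, 60], [59, 63, 60], [32, 32, 29], [32, 32, 29]] 176
80 [[57, 62, 59], [58, 63, 59], [31, 32, 29], [31, 32, 28]] 171
84 [[59, 62, 60], [28, 29, 28], [32, 32, 29], [31, 32, 28]] 167
88 [[10, 10, 10], [31, 31, 28], [32, 33, 30], [32, 32, 29]] 162
92 [[32, 32, 29], [33, 33, 29], [31, 31, 28], [32, 32, 29]] 157
96 [[36, 37, 34], [31, 31, 28], [37, 37, 33], [40, 42, 39]] 153
100 [[94, 100, 95], [44, 45, 44], [94, 100, 96], [93, 99, 95]] 148
104 [[94, 100, 96], [34, 56, 22], [95, 100, 96], [94, 100, 95]] 144
108 
[... 2649 characters left out ...]
, 70, 66], [68, 72, 68], [67, 71, 67]] 13
260 [[27, 47, 17], [25, 47, 16], [26, 45, 16], [46, 56, 39]] 10
264 [[60, 65, 61], [63, 68, 65], [59, 64, 61], [66, 66, 63]] 8
268 [[85, 87, 84], [86, 87, 85], [85, 86, 84], [85, 87, 84]] 5
272 [[85, 86, 84], [86, 87, 85], [85, 86, 84], [85, 86, 84]] 2
276 [[85, 87, 85], [86, 86, 85], [86, 87, 85], [85, 86, 84]] 0
280 [[85, 86, 84], [85, 87, 84], [86, 87, 84], [85, 86, 84]] -3
284 [[85, 87, 84], [86, 87, 84], [85, 86, 85], [85, 86, 84]] -6
288 [[144, 146, 143], [86, 87, 83], [86, 87, 84], [85, 86, 85]] -8
292 [[144, 146, 143], [108, 107, 102], [108, 107, 102], [85, 87, 85]] -11
296 [[145, 146, 144], [108, 108, 102], [108, 107, 102], [85, 86, 85]] -13
```

Carton 1 stopped with its rear just past the sill (y≈130) and still holds the flap open. I'll use carton 2 as a pusher to nudge it onto the rollers, then pull carton 2 back so the flap can close.

Request:
drive_tool:
  deltas:
    - [0,0.05,-0.1,0,0,0]
    - [0,0.1,-0.2,0,0,0]
    - [0,0.1,-0.244,0,0,0]
    - [0,0.14,-0.244,0,0,0]
    - [0,0.18,-0.244,0,0,0]
    - [0,0.22,-0.244,0,0,0]
    - [0,0.25,-0.244,0,0,0]
    - [0,0.265,-0.244,0,0,0]
    - [0,0.265,-0.244,0,0,0]

```text
clock: 15.8
eef_pos: [483.4, 46.2, 90.7]
tcp_rot: [0.647, 0.66, 0.273, -0.268]
force: [-0.4, -1.0, -0.3]
opening: -0.1
finger_force: 0.0
```

```bash
cat >> h.py <<'E'
def look(r,tag):
    s,c=wr(r,f"pics/w{tag}.png");print(s["clock"],s["eef_pos"].round(1) if hasattr(s["eef_pos"],"round") else s["eef_pos"],s["force"])
    t=r.read_camera("top")["img"][:,:,::-1].copy();cv2.imwrite(f"pics/t{tag}.png",t)
    h=cv2.cvtColor(c["img"][:,:,::-1].copy(),cv2.COLOR_BGR2HSV)
    print("wrist blue");big(cv2.inRange(h,(100,100,30),(125,255,255))>0,3)
    print("wrist green");big(cv2.inRange(h,(45,70,30),(85,255,255))>0,5)
    h=cv2.cvtColor(t,cv2.COLOR_BGR2HSV)
    print("top cab green");big(cv2.inRange(h,(45,15,60),(90,255,255))[205:285,25:208]>0,3,(25,205))
E
python3 -c "
from plant import r
from h import *
look(r,'10')"
```

```text
15.8 [483.4  46.2  90.7] [-0.39805419 -0.96158907 -0.31502978]
wrist blue
   [480, 0, 29, 56, 446] [492.7  24.8]
wrist green
   [295, 122, 19, 155, 1857] [305.4 189.6]
   [338, 132, 18, 14, 165] [346.8 138.4]
   [337, 165, 21, 12, 147] [347.  170.9]
   [337, 151, 20, 12, 142] [346.5 156.6]
   [260, 291, 43, 4, 135] [280.6 292.9]
top cab green
   [152, 253, 30, 7, 123] [166.6 256. ]
   [199, 218, 1, 2, 2] [199.  218.5]
   [168, 240, 2, 1, 2] [168.5 240. ]
```

Request:
drive_tool:
  deltas:
    - [0,-0.03,0,0,0,0]
    - [0,-0.05,0,0,0,0]
    - [0,-0.05,0,0,0,0]

```text
clock: 16.2
eef_pos: [483.5, 29.6, 90.2]
tcp_rot: [0.647, 0.659, 0.273, -0.268]
force: [-0.7, 0.5, 0.5]
opening: -0.2
finger_force: 0.0
```

```bash
python3 -c "
from plant import r
from h import *
look(r,'11')
im=cv2.imread('pics/w11.png')
for v in range(40,300,5):print(v,im[v,306].tolist(),im[v,330].tolist(),wat(318,v,111)[1])
"
```

```text
16.2 [483.5  29.6  90.2] [-0.68453508  0.53741133  0.49759429]
wrist blue
   [477, 0, 21, 44, 282] [485.8  19.2]
wrist green
   [296, 100, 18, 139, 1634] [305.8 160.5]
   [276, 82, 82, 10, 502] [311.6  87.3]
   [262, 255, 115, 6, 402] [311.4 258.2]
   [337, 107, 17, 12, 142] [345.2 112.4]
   [336, 137, 20, 11, 128] [345.6 142.2]
top cab green
   [125, 255, 43, 7, 145] [143.1 258.1]
   [173, 254, 3, 5, 8] [174.5 255.6]
   [200, 276, 2, 3, 3] [200.7 277. ]
40 [27, 27, 26] [31, 31, 27] 180.3
45 [21, 22, 19] [30, 30, 27] 175.9
50 [30, 31, 28] [31, 31, 28] 171.5
55 [30, 31, 28] [30, 30, 27] 167.2
60 [31, 31, 28] [30, 30, 28] 163.0
65 [30, 31, 26] [30, 31, 27] 158.9
70 [18, 30, 11] [48, 51, 48] 154.9
75 [38, 52, 30] [74, 80, 76] 150.9
80 [71, 76, 71] [73, 78, 73] 147.0
85 [32, 51, 22] [49, 63, 45] 143.2
90 [28, 51, 16] [57, 59, 57] 139.4
95 [59, 69, 62] [40, 40, 40] 135.7
100 [37, 69, 20] [84, 90, 86] 132.1
105 [34, 65, 16] [94, 100, 96] 128.5
110 [34, 65, 14] [94, 100, 95] 125.0
115 [34, 65, 14] [94, 100, 95] 121.6
120 [36, 66, 16] [94, 100, 95] 118.2
125 [36, 66, 18] [93, 100, 96] 114.9

[... 604 characters left out ...]
 164, 160] 68.3
210 [151, 159, 142] [163, 164, 160] 65.8
215 [155, 161, 147] [164, 165, 160] 63.3
220 [159, 162, 152] [164, 164, 159] 60.8
225 [162, 165, 156] [165, 164, 159] 58.3
230 [134, 150, 123] [165, 164, 159] 55.9
235 [67, 121, 31] [165, 164, 159] 53.6
240 [81, 86, 81] [87, 93, 88] 51.2
245 [64, 69, 63] [68, 72, 69] 48.9
250 [60, 66, 59] [66, 70, 66] 46.7
255 [51, 58, 49] [60, 65, 60] 44.4
260 [26, 46, 21] [28, 46, 20] 42.2
265 [62, 66, 62] [61, 66, 63] 40.0
270 [76, 75, 73] [75, 74, 72] 37.9
275 [75, 74, 72] [74, 72, 72] 35.7
280 [151, 150, 147] [149, 147, 145] 33.6
285 [123, 123, 119] [120, 119, 115] 31.6
290 [106, 104, 99] [106, 104, 99] 29.5
295 [105, 104, 99] [107, 105, 100] 27.5
```

Carton 1 is now rolling. I'll open the jaws, grip carton 2's rear with the tool still tilted, and draw it back clear of the flap.

Request:
drive_tool:
  deltas:
    - [0,0,0.007,0,0,0]
    - [0,0,0.007,0,0,0]
    - [0,0,0.007,0,0,0]
    - [0,0,0.007,0,0,0]
    - [0,0,0.007,0,0,0]
    - [0,0.05,0.007,0,0,0]
    - [0,0.1,0.007,0,0,0]
    - [0,0.145,0.007,0,0,0]
    - [0,0.145,0.007,0,0,0]
  jaw: 1

```text
clock: 17.2
eef_pos: [482.9, 76.3, 92.4]
tcp_rot: [0.646, 0.66, 0.273, -0.268]
force: [0.1, 0.7, 0.6]
opening: 85.6
finger_force: 0.0
```

Request:
drive_tool:
  deltas:
    - [0,0,0,0,0,0]
    - [0,0,0,0,0,0]
    - [0,0,0,0,0,0]
    - [0,0,0,0,0,0]
    - [0,0,0,0,0,0]
    - [0,0,0,0,0,0]
    - [0,0,0,0,0,0]
    - [0,0,0,0,0,0]
  jaw: 0.5
  squeeze: 25

```text
clock: 18.0
eef_pos: [483.5, 73.9, 92.6]
tcp_rot: [0.647, 0.66, 0.273, -0.268]
force: [-0.8, -3.2, 5.1]
opening: 54.3
finger_force: 27.3
```

Request:
drive_tool:
  deltas:
    - [0,-0.02,0,0,0,0]
    - [0,-0.05,0,0,0,0]
    - [0,-0.08,0,0,0,0]
    - [0,-0.1,0,0,0,0]
    - [0,-0.1,0,0,0,0]

```text
clock: 18.5
eef_pos: [483.5, 42.9, 92.5]
tcp_rot: [0.647, 0.659, 0.273, -0.267]
force: [-2.8, -6.9, 8.6]
opening: 54.6
finger_force: 27.8
```

```bash
python3 -c "
from plant import r
from h import *
look(r,'12')
im=cv2.imread('pics/w12.png')
for v in range(30,220,6):print(v,im[v,306].tolist(),im[v,330].tolist(),wat(318,v,111)[1])
"
```

```text
18.5 [483.5  42.9  92.5] [-2.76816601 -6.90814894  8.59728551]
wrist blue
   [254, 94, 132, 57, 6309] [318.6 122.5]
   [478, 0, 28, 55, 418] [490.2  24.5]
wrist green
   [291, 171, 21, 178, 2301] [302.6 248.6]
   [338, 180, 19, 15, 182] [347.  186.9]
   [337, 218, 22, 14, 182] [347.1 224.7]
   [337, 202, 21, 13, 166] [346.7 208.2]
   [255, 357, 86, 2, 157] [294.1 357.5]
top cab green
   [72, 261, 30, 6, 116] [ 86.5 263.5]
   [103, 260, 10, 4, 16] [108.1 260.7]
   [198, 217, 2, 3, 4] [198.8 218.2]
30 [61, 66, 62] [10, 10, 8] 206.2
36 [61, 65, 63] [8, 6, 4] 200.6
42 [61, 65, 63] [28, 28, 24] 195.1
48 [57, 60, 58] [34, 33, 31] 189.8
54 [61, 66, 63] [34, 32, 29] 184.5
60 [60, 64, 62] [34, 34, 31] 179.4
66 [61, 65, 62] [34, 35, 32] 174.4
72 [12, 12, 10] [34, 35, 31] 169.5
78 [32, 32, 28] [31, 32, 29] 164.7
84 [34, 34, 30] [34, 34, 31] 160.0
90 [34, 33, 30] [34, 33, 30] 155.4
96 [38, 21, 7] [38, 22, 6] 150.9
102 [37, 20, 3] [38, 20, 4] 146.5
108 [37, 21, 4] [37, 19, 3] 142.2
114 [37, 20, 4] [37, 19, 4] 138.0
120 [37, 20, 2] [36, 19, 2] 133.8
126 [38, 20, 4] [37, 20, 2] 129.8
132 [37, 21, 4] [38, 21, 2] 125.8
138 [36, 18, 1] [37, 20, 4] 121.9
144 [37, 18, 3] [36, 19, 2] 118.1
150 [31, 19, 9] [23, 15, 7] 114.4
156 [88, 94, 91] [89, 95, 91] 110.7
162 [93, 100, 97] [93, 99, 95] 107.1
168 [75, 74, 72] [76, 75, 73] 103.5
174 [69, 124, 34] [168, 172, 167] 100.1
180 [68, 123, 33] [167, 172, 167] 96.7
186 [70, 124, 32] [167, 172, 167] 93.3
192 [70, 124, 34] [168, 172, 167] 90.0
198 [70, 125, 34] [169, 172, 167] 86.8
204 [70, 125, 33] [168, 172, 167] 83.6
210 [69, 125, 35] [169, 172, 167] 80.5
216 [70, 126, 34] [169, 172, 167] 77.5
```

The flap is shut and carton 1 is at the lane's far end. I'll release carton 2, back off, tilt further for a deeper reach, and push.

Request:
drive_tool:
  deltas:
    - [0,0,0,0,0,0]
    - [0,0,0,0,0,0]
    - [0,0,0,0,0,0]
    - [0,0,0,0,0,0]
    - [0,0,0,0,0,0]
    - [0,-0.08,0.003,0,0,0]
    - [0,-0.17,0.01,0,0,0]
    - [0,-0.17,0.01,0,0,0]
  jaw: 1

```text
clock: 19.4
eef_pos: [483.8, -9.0, 95.5]
tcp_rot: [0.648, 0.659, 0.273, -0.267]
force: [-0.4, -1.2, 0.7]
opening: 85.6
finger_force: 0.0
```

Request:
drive_tool:
  deltas:
    - [0,0,0.01,0.1,0,0]
    - [0,0,0.01,0.21,0,0]
    - [0,0,0.01,0.21,0,0]
    - [0,0,0,0.21,0,0]
    - [0,0,-0.005,0.21,0,0]
    - [0,0,-0.005,0.21,0,0]
  jaw: 0

```text
clock: 20.0
eef_pos: [483.4, -6.4, 94.1]
tcp_rot: [0.614, 0.626, 0.343, -0.337]
force: [0.5, 0.7, 0.9]
opening: 0.2
finger_force: 0.0
```

```bash
python3 -c "
from plant import r
from h import *
look(r,'13');s=r.get_state();print(s['joints'],s['opening'],R.from_quat(s['tcp_rot']).as_matrix().round(3))
im=cv2.imread('pics/w13.png')
for v in range(30,300,8):print(v,im[v,306].tolist(),im[v,330].tolist(),wat(318,v,111)[1])
"
```

```text
20.0 [483.4  -6.4  94.1] [0.45211706 0.7249538  0.92217778]
wrist blue
   [269, 69, 103, 60, 5149] [320.  100.1]
   [451, 0, 32, 94, 255] [466.6  43.7]
wrist green
   [298, 129, 17, 105, 1077] [307.3 174.4]
   [265, 255, 110, 9, 522] [312.2 259.4]
   [287, 242, 21, 9, 102] [296.8 246.5]
   [269, 242, 13, 9, 86] [275.2 245.7]
   [336, 135, 14, 8, 80] [342.4 138.6]
top cab green
   [72, 260, 34, 7, 117] [ 87.2 263.3]
   [107, 260, 6, 4, 11] [109.5 260.7]
   [120, 259, 2, 4, 6] [120.3 260.7]
[-0.48428909  0.60050107  1.7561285   0.84866014  1.46824897 -0.91115147] 0.32841822569800794 [[-0.02   1.    -0.   ]
 [ 0.537  0.011  0.843]
 [ 0.843  0.017 -0.537]]
30 [64, 68, 66] [36, 37, 34] 245.3
38 [63, 68, 66] [36, 36, 33] 229.3
46 [10, 7, 6] [36, 36, 32] 214.3
54 [35, 36, 31] [37, 36, 32] 200.2
62 [36, 36, 32] [35, 35, 31] 187.0
70 [40, 23, 5] [39, 22, 3] 174.6
78 [40, 22, 4] [39, 21, 3] 162.8
86 [39, 22, 4] [39, 22, 5] 151.8
94 [40, 22, 5] [40, 24, 6] 141.3
102 [39, 22, 4] [40, 23, 5] 131.4
110 [40, 22, 5] [40, 22, 4] 122.0
118 [39, 22, 3] [39, 22, 2] 113.0
126 [40, 22, 6] [39, 22, 5] 104.5
134 [68, 122, 33] [165, 173, 168] 96.4
142 [67, 123, 33] [166, 173, 168] 88.7
150 [68, 123, 32] [166, 173, 168] 81.3
158 [67, 123, 33] [165, 173, 168] 74.2
166 [68, 123, 35] [165, 174, 169] 67.5
174 [67, 123, 33] [165, 173, 168] 61.0
182 [67, 123, 34] [166, 173, 168] 54.8
190 [89, 92, 88] [167, 174, 169] 48.9
198 [86, 90, 85] [167, 173, 168] 43.2
206 [72, 111, 51] [167, 173, 168] 37.7
214 [173, 173, 167] [169, 173, 169] 32.5
222 [173, 172, 167] [170, 173, 168] 27.4
230 [71, 125, 34] [170, 173, 168] 22.5
238 [77, 82, 79] [77, 82, 78] 17.8
246 [35, 51, 28] [75, 80, 76] 13.3
254 [64, 71, 63] [72, 77, 73] 8.9
262 [34, 55, 29] [32, 52, 21] 4.7
270 [71, 75, 72] [69, 74, 71] 0.6
278 [85, 87, 84] [86, 87, 85] -3.3
286 [86, 87, 85] [86, 87, 85] -7.1
294 [122, 121, 115] [122, 122, 115] -10.8
```

Request:
drive_tool:
  deltas:
    - [0,0.05,-0.003,0,0,0]
    - [0,0.08,-0.003,0,0,0]
    - [0,0.11,-0.003,0,0,0]
    - [0,0.14,-0.003,0,0,0]
    - [0,0.17,-0.003,0,0,0]
    - [0,0.2,-0.003,0,0,0]
    - [0,0.23,-0.003,0,0,0]
    - [0,0.26,-0.003,0,0,0]
    - [0,0.29,-0.003,0,0,0]
    - [0,0.32,-0.003,0,0,0]
    - [0,0.35,-0.003,0,0,0]
    - [0,0.37,-0.003,0,0,0]

```text
clock: 21.3
eef_pos: [483.3, 104.9, 92.9]
tcp_rot: [0.614, 0.626, 0.344, -0.337]
force: [1.2, -14.0, -3.3]
opening: 0.2
finger_force: 7.7
```

Request:
drive_tool:
  deltas:
    - [0,0.03,0,0,0,0]
    - [0,0.06,0,0,0,0]
    - [0,0.09,0,0,0,0]
    - [0,0.11,0,0,0,0]
    - [0,0.11,0,0,0,0]

```text
clock: 21.8
eef_pos: [483.1, 138.0, 93.0]
tcp_rot: [0.613, 0.626, 0.344, -0.337]
force: [0.1, -0.3, -0.5]
opening: 0.1
finger_force: 0.0
```

```bash
python3 -c "
from plant import r
from h import *
look(r,'14')"
```

```text
21.8 [483.1 138.   93. ] [ 0.12639406 -0.26153117 -0.53820006]
wrist blue
   [544, 37, 16, 17, 91] [551.1  46.2]
wrist green
   [261, 288, 42, 9, 267] [281.5 292.3]
   [335, 288, 39, 8, 133] [355.8 290.5]
   [284, 278, 21, 3, 41] [293.6 279.4]
   [274, 279, 4, 2, 7] [275.7 279.4]
   [312, 287, 4, 2, 4] [313.5 287.2]
top cab green
   [146, 253, 36, 8, 135] [162.1 256.2]
   [72, 260, 41, 7, 133] [ 89.4 263.1]
   [78, 250, 2, 4, 6] [ 78.5 251.8]
```

Request:
drive_tool:
  deltas:
    - [0,0.005,0,0,0,0]
    - [0,0,0,0,0,0]
    - [0,-0.04,0,0,0,0]
    - [0,-0.12,0,0,0,0]
    - [0,-0.25,0,0,0,0]
    - [0,-0.4,0,0,0,0]
    - [0,-0.5,0.05,0,0,0]
    - [0,-0.5,0.05,0,0,0]

```text
clock: 22.7
eef_pos: [484.2, -17.1, 109.1]
tcp_rot: [0.615, 0.625, 0.345, -0.335]
force: [0.3, -0.3, -1.3]
opening: -0.1
finger_force: 0.0
```

```bash
python3 -c "
from plant import r
from h import *
look(r,'15')"
```

```text
22.7 [484.2 -17.1 109.1] [ 0.25368558 -0.26447229 -1.26378724]
wrist blue
   [271, 84, 95, 58, 4621] [317.1 114.2]
   [443, 7, 31, 94, 204] [458.   51.2]
wrist green
top cab green
   [123, 255, 41, 7, 141] [140.3 258.1]
   [72, 260, 41, 7, 132] [ 89.1 263.1]
   [120, 259, 2, 3, 6] [120.5 260. ]
```

Request:
drive_tool:
  deltas:
    - [0,0,0.1,0,0,0]
    - [0,0,0.2,0,0,0]
    - [0,0,0.2,0,0,0]
    - [0,0,0.2,0,0,0]
    - [0,0,0.2,0,0,0]
    - [0,0,0.2,0,0,0]
    - [0,0,0.2,0,0,0]

```text
clock: 23.5
eef_pos: [483.2, -12.6, 167.3]
tcp_rot: [0.614, 0.625, 0.344, -0.338]
force: [-0.3, -0.3, 0.2]
opening: 0.3
finger_force: 0.0
```

```bash
python3 -c "
from plant import r
from h import *
print('flap low edge 15',wat(318,142,80))
look(r,'16')
h=cv2.cvtColor(cv2.imread('pics/w16.png'),cv2.COLOR_BGR2HSV)
m=cv2.inRange(h,(100,100,30),(125,255,255))[:,300:335];v=np.where(m.any(1))[0];print(v.min(),v.max(),wat(318,v.max(),80))"
```

```text
flap low edge 15 [483.9 141.8  80. ]
23.5 [483.2 -12.6 167.3] [-0.2728478  -0.29054857  0.19251206]
wrist blue
   [279, 163, 80, 38, 2686] [318.3 182.3]
   [435, 67, 24, 74, 146] [447.  100.3]
   [460, 61, 2, 2, 2] [460.5  61.5]
wrist green
top cab green
   [123, 255, 42, 7, 142] [140.3 258.2]
   [72, 260, 33, 7, 120] [ 86.7 263.4]
   [106, 260, 7, 4, 10] [109.6 260.6]
163 200 [483.  141.6  80. ]
```

```bash
python3 -c "
from plant import r
from h import *
print([at('top',u,257,z)[1] for u,z in((123,75),(123,65),(72,60),(72,50))])
a=cv2.imread('pics/side0.png');b=r.read_camera('side')['img'][:,:,::-1].copy()
for im in(a,b):
    h=cv2.cvtColor(im,cv2.COLOR_BGR2HSV);big(cv2.inRange(h,(100,100,30),(125,255,255))[195:245,280:335]>0,2,(280,195))
d=np.load('w.npz')
def wp(P):
    K,H=d['K'],d['H'];X=(R.from_quat(d['q']).inv().apply(np.array(P)-d['p'])-H[:3,3])@H[:3,:3];return (K[0,2]-K[0,0]*X[0]/X[2]).round(),(K[1,2]+K[1,1]*X[1]/X[2]).round()
for an in(0,.06,.12,.3):
    y=136+2.5+55*np.sin(an);z=78+57-55*np.cos(an);print(an,wp([483,y,z]))
"
```

```text
[np.float64(272.6), np.float64(275.6), np.float64(352.7), np.float64(356.5)]
   [288, 207, 33, 23, 607] [304.4 218.9]
   [288, 210, 3, 7, 14] [288.8 213.1]
   [296, 209, 1, 1, 1] [296. 209.]
0 (np.float64(318.0), np.float64(202.0))
0.06 (np.float64(318.0), np.float64(200.0))
0.12 (np.float64(318.0), np.float64(197.0))
0.3 (np.float64(318.0), np.float64(188.0))
```

Request:
drive_tool:
  deltas:
    - [0,-0.05,0.15,-0.1,0,0]
    - [-0.1,-0.2,0.3,-0.25,0,0]
    - [-0.2,-0.4,0.4,-0.4,0,0]
    - [-0.3,-0.6,0.4,-0.5,0,0]
    - [-0.5,-0.8,0.4,-0.6,0,0]
    - [-0.6,-0.95,0.4,-0.8,0,0]
    - [-0.7,-1,0.4,-0.96,0,0]
    - [-0.7,-1,0.4,-0.96,0,0]
    - [-0.7,-1,0.4,-0.96,0,0]
    - [-0.7,-1,0.4,-0.96,0,0]

```text
clock: 24.65
eef_pos: [271.8, -314.0, 288.3]
tcp_rot: [0.701, 0.713, -0.0, 0.001]
force: [0.5, -0.2, -0.3]
opening: 0.0
finger_force: 0.0
```

```bash
python3 -c "
from plant import r
from h import *
a=cv2.imread('pics/side0.png');b=r.read_camera('side')['img'][:,:,::-1].copy()
for im in(a,b):
    h=cv2.cvtColor(im,cv2.COLOR_BGR2HSV);big(cv2.inRange(h,(100,100,30),(125,255,255))[195:245,280:335]>0,2,(280,195))
t=r.read_camera('top')['img'][:,:,::-1]
h=cv2.cvtColor(t.copy(),cv2.COLOR_BGR2HSV);big(cv2.inRange(h,(45,15,60),(90,255,255))[205:285,25:208]>0,3,(25,205))
t0=cv2.imread('pics/top0.png');df=np.abs(t.astype(int)-t0).sum(2)
for n,(u,v,k) in dict(jar=(399,257,20),drop=(368,229,14),oil=(401,303,12),dish=(293,178,22)).items():print(n,df[v-k:v+k,u-k:u+k].mean())
"
```

```text
[288, 207, 33, 23, 607] [304.4 218.9]
   [288, 207, 33, 23, 611] [304.2 218.8]
   [123, 255, 41, 7, 136] [140.4 258.1]
   [72, 260, 41, 8, 136] [ 89.4 263.1]
   [120, 259, 2, 4, 7] [120.6 260.3]
jar 8.8225
drop 13.044642857142858
oil 10.234375
dish 8.610537190082646
```

The flap looks the same as at the start, both cartons are inside, and the four bystanders have not moved.

```bash
python3 -c "
from plant import r
print(r.job_done())"
```

```text
the job is handed in; nothing more can be done
None
```

I handed the job in at about 25 s: by the camera checks both cartons are on the roller lane, the flap hangs shut as at the start and the four bystanders have not moved; the first carton stalled at the sill, so I nudged it on with the second and drew that one back to let the flap close before loading it.

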